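Check and square up a tube frame corner with a set-up square

ROBOT

A 6-joint arm with a two-finger parallel gripper is mounted at the origin on the work surface. World frame = base frame: x ahead of the robot, y to its left, z up, the work surface at z = 0. Lengths are in m, angles in rad, forces in N, time in s.
With the tool pointing down it reaches from about 0.375 to 0.975 m from the base axis. Payload 3.8 kg.
Tool frame: the origin (TCP) lies at the very end of the fingers, on their centre line; the grasp point (between the pads) lies 19 mm behind it; z points along the fingers, y is the line along which they close (so a half turn about z gives the same grasp; the last joint's range is limited). The gripper opens to 85 mm and grips with 20 to 120 N. Pads are 22 mm wide; open, the fingers measure 114 mm over their backs; the gripper's body (76 mm by 85 mm) begins 54 mm behind the grasp point. The pads swing forward as they close: fully open they stand 13 mm farther back than shut.
Start: joints at [1.276, 0.264, 1.604, -0, 1.274, -0.037], TCP at [0.172, 0.653, 0.231] pointing down, gripper open.
Joint ranges: [-2.63, 2.63], [-0.94, 2.18], [0.31, 2.57], [-1.31, 4.45], [0, 2.66], [-2.55, 2.55]. Speed limits (rad/s): [2.57, 2.57, 3.14, 3.14, 3.14, 3.14].

INTERFACE

Orientations are given as a rotation vector (axis times angle).
In Python, from workcell import read_state, read_camera, calibration, finish_job gives the robot as it stands.
- The arm moves only by the tool step_arm, never from a script. Its argument "commands" is a list of rows, each an object of numbers: "fingers": the gripper's target within -1 to 1 (shut at 1, half-way at 0, fully open at -1); "dx", "dy", "dz": the shift along the tool's x, y, z in m; "roll": the turn about the tool's z in degrees. In form: [{"fingers": .., "dx": .., "dy": .., "dz": .., "roll": ..}, ...]. A call has 1 to 8 rows; each row is the pose to reach, as a shift and turn from the pose commanded when the call began, along the tool's axes at that moment; what a row does not reach only later rows make up. A row lasts 1/8 s, in which the tool goes at most 62.5 mm and 10.7 degrees, less where a joint would pass 70% of its speed; a pose out of reach is approached as far as the arm can. A call with a gripper value outside its range is refused whole. The fingers move at their own pace and stop on an object; "squeeze" is the grip in N (left out, the last holds). Time passes only in rows, so rows that repeat a pose let the fingers close. It gives the time, the measured TCP pose, the force, the opening and the grip force at its end, in the units of the state.
- read_state(): the state, without advancing time (a new reading comes with each control period).
- read_camera(name): name is "scene" or "side" or "wrist"; returns (picture, depth): 400x640x3 uint8, blue, green, red; 400x640 float32, m along the optical axis (not along the pixel's ray), 0 where there is no reading.
- calibration(name): a dict with "intrinsics" (3x3 intrinsics, pixels), "k1" (the pictures are not rectified: a ray, as slopes to the right and down, at radius r is drawn at 1 + k1 r^2 times it, then the intrinsics apply), "world_to_cam" (4x4, takes a point from world to camera coordinates). Camera axes: x right, y up, looking along -z (the intrinsics and any distortion apply to the point x, -y, -z); pixel columns grow to the right and rows downward; lengths in m; the calibration is good to about 2 mm. A picture is of the moment at which its call begins: read the wrist's pose just before it. calibration takes no time and is no camera call; for the wrist camera it gives the pose at the moment of the call.
- finish_job(): hands the job in; it is judged then, once.
The state is a dict: "time": time; "q": joint angles; "joint_vel": joint speeds; "joint_torque": joint torques, N m; "tool_pos": TCP position; "tcp_rot": TCP orientation; "wrist_force": force on the tool from outside, world axes, zero at the start; "torque": the same for the moment, N m; "width": opening from 0.0 (shut) to 1.0 (fully open); "grip_force": force on a finger pad.
Only numpy, scipy, OpenCV 4.12 (cv2) and the standard library are available. Lean on these libraries where they do the work, as an engineer would, in place of code of your own. Each camera call takes 0.05 s, during which the arm holds its last target. There are 200 camera calls.

TASK

Pick up the aluminium set-up square by its grip lug, lay it flat in the inside of the clamped tube corner and press it in until the stiff swinging tube is pushed square and both legs sit flush on the two tubes without a gap. Hold it there pressed against both tubes at once for about a second with a gentle, steady hand (about 10 N on each, give or take a few, and never a shove of 30 N), then let go and leave the square lying flush in the corner. Move the tube only with the square, not with the fingers, and leave the other things on the table where they are.

Things in the scene. Friction and masses are not known exactly. Their poses are not given: they have to be found in the camera images.
- square: Loose aluminium L-shaped set-up square (0.3-0.5 kg), flat on the table. Origin on the table under its grip lug, z up. Two legs 130 mm long outside, 16 wide, 20 tall; heel (outer corner) at (-40, -40) mm, legs run from it along +x and +y. Outer faces x = -40, y = -40 mm do the gauging. A 14 mm brace joins the legs inside. It fits the corner only with x, y axes along those of corner.
- heel (a point): Outer heel corner of the square, at its underside; axes as square. The legs are smooth and waxed: they slide on the tubes and the table with a friction coefficient of about 0.25, so a push felt along one tube includes about a quarter of the force against that tube.
- grip_lug (a point): Point in the square's grip lug, 50 mm above its underside, over square's origin. The lug is an upright slab 14 mm thick, 46 mm long, its top at 65 mm, free above 20 mm. Its length runs along the square's (+x, -y), so it is gripped across 14 mm along the (+x, +y) diagonal. Axes as square.
- corner: Frame corner, fixed to the table, place and yaw vary. Two 25 x 25 mm steel box tubes lie on the table: the fixed rail tube along +x with a toe clamp (48 mm high) on its outer side near the far end, and the swinging tube along +y. The inside opens to (+x, +y). Origin on the table inside the L, 70 mm in x and in y from the inner corner; z up.
- inner_corner (a point): The inner corner on the table plane: where the rail tube's inner face (y = 0 of this point) meets the swinging tube's inner face when that is square (x = 0). Axes as corner. The square is seated when its heel lies here with equal axes.
- swing_end (a point): Point on the inner face of the swinging tube at its free end, on the table plane, 180 mm from the rail's inner face (tube 178 mm long, 2 mm clear of the rail). The rail tube reaches from 25 mm behind the inner corner to 180 mm beyond it.
- swing_tube (a joint): Angle of the swinging tube about a pin at x = -12.5, y = 25 mm from the inner corner. 0 = square; negative = far end leaning inwards (start -0.09 to -0.04: 130 mm from the corner its face stands up to 10 mm inside); positive = too far out. Dry friction 0.35 N m, no spring: 3 to 4 N at the leg's end moves it and it stays where left. A leg flush on both sides of the pin pushes it no farther.
- offcut: Loose offcut of 25 mm square tube, 60 mm long, lying outside the rail tube. To be left alone. Origin under one end.
- marker: Loose red marker, 82 mm long, 12 mm thick, lying near the open side of the square. To be left alone.
- hammer: Loose hammer, 280 mm long, on the left. To be left alone.
- screwdriver: Loose yellow screwdriver, 200 mm long, left of the robot base. To be left alone.
- pliers: Loose pliers with red grips, about 165 mm long, 16 mm high, near the robot base. To be left alone.
- spray_can: Upright spray can, 170 mm high, 64 mm across, on the right. To be left alone.
- bolt_tin: Open steel tin, 110 x 80 x 35 mm, on the right. To be left alone.
Things that resemble listed ones, but are neither listed nor needed, are in the scene too. What is shaped like the square but orange or turquoise is not meant.

How it is judged:
On the way:
1. the gripped square is pressed against both tubes at once, 5 to 15 N on each, flush with both (heel within 2 mm, 0.015 rad) and the swinging tube square to 0.015 rad, for 0.5 s (contact force between the fingers and square above 2 N and contact force between square and corner_c0 between 5 and 15 N and contact force between square and swing_tube_c0 between 5 and 15 N and x of heel in the frame of inner_corner between -0.002 and 0.002 m and y of heel in the frame of inner_corner between -0.002 and 0.002 m and value of joint swing_tube between -0.015 and 0.015 rad and angle between the x axis of square and the x axis of corner, either way round below 0.015 rad), for 0.5 s.
At the end, for the whole second after the job is handed in: The square lies released and at rest, flat on the table (within 3 mm, 0.03 rad) in the inside corner, its heel within 2 mm of the inner corner in x and y, its legs within 0.015 rad of the rail tube's direction, and the swinging tube is square to the rail within 0.015 rad (x of heel in the frame of inner_corner between -0.002 and 0.002 m and y of heel in the frame of inner_corner between -0.002 and 0.002 m and value of joint swing_tube between -0.015 and 0.015 rad and angle between the x axis of square and the x axis of corner, either way round below 0.015 rad and z of heel in the frame of inner_corner between -0.003 and 0.003 m and angle between square's own z axis and vertical below 0.03 rad and linear speed of square below 0.01 m/s and angular speed of square below 0.05 rad/s and contact force between each of the arm, the fingers and square below 0.1 N); the robot touches nothing.
It fails at once if the square presses on the rail tube with more than 30 N (contact force between square and corner_c0 above 30 N).
It fails at once if the square presses on the swinging tube with more than 30 N (contact force between square and swing_tube_c0 above 30 N).
It fails at once if the fingers or arm touch the frame corner (contact force between any of the fingers, the arm and corner above 1 N).
It fails at once if another thing on the table is moved by more than 20 mm (distance of any of offcut, marker, hammer, screwdriver, pliers, spray_can, bolt_tin from where it was at the start of the episode above 0.02 m).
It also fails if it takes over 54 s, if anything falls off the work surface, if the arm or the gripper's body presses on something with over 40 N, if the wrist force passes 120 N, or if a joint passes its speed limit or range.

## Working session

There is one attempt and no reset: what is moved stays moved. The work goes in short steps, Python scripts to look and compute and a tool call to move; the robot and the scene stay as the last step left them, time stands still between calls to the robot, and variables do not carry over. Pictures are saved under pics/ and viewed, at most 10 in all, crops included, and the job is handed in when it is done.

Besides the shell and the picture viewer there is one more tool, called in YAML: its name, and indented under it one key for each argument. step_arm: Moves the arm, as the interface text tells. Its arguments: {"type":"object","properties":{"commands":{"type":"array","items":{"type":"object","properties":{"fingers":{"type":"number"},"dx":{"type":"number"},"dy":{"type":"number"},"dz":{"type":"number"},"roll":{"type":"number"}}}},"squeeze":{"type":"number"}},"required":["commands"]}

```bash
mkdir -p pics; cat > h.py <<'E'
import numpy as np, cv2
from workcell import *
def ray(name,uv,cal=None):
    c=cal or calibration(name);K=np.array(c["intrinsics"]);T=np.array(c["world_to_cam"]);k=c["k1"]
    uv=np.atleast_2d(np.asarray(uv,float))
    d=np.c_[(uv[:,0]-K[0,2])/K[0,0],(uv[:,1]-K[1,2])/K[1,1]]
    s=d.copy()
    for _ in range(20): s=d/(1+k*(s**2).sum(1,keepdims=True))
    v=np.c_[s[:,0],-s[:,1],-np.ones(len(s))]
    R=T[:3,:3];o=-R.T@T[:3,3]
    return o,v@R
def onplane(name,uv,z,cal=None):
    o,v=ray(name,uv,cal);return o+v*((z-o[2])/v[:,2])[:,None]
E
python3 - <<'E'
from h import *
ims=[]
for n in("scene","side"):
    p,d=read_camera(n);cv2.imwrite(f"pics/{n}0.png",p);np.save(n+"0.npy",d)
    c=calibration(n);T=np.array(c["world_to_cam"]);print(n,-T[:3,:3].T@T[:3,3],c["k1"],np.array(c["intrinsics"])[0,0])
print(read_state())
E
```

```text
scene [ 1.13557545 -0.59629407  1.20855429] -0.1301773514471064 494.7385350627765
side [ 0.16255007 -0.93119523  0.92633226] 0.02852189120494341 441.6409745669082
{'time': 0.1, 'q': array([ 1.27610710e+00,  2.64679276e-01,  1.60523801e+00,  1.15086455e-06,
        1.27367753e+00, -3.69259776e-02]), 'joint_vel': array([-0.00034014, -0.00152977, -0.00188095,  0.00118977, -0.00253827,
       -0.0021588 ]), 'joint_torque': array([-1.02934437e-04, -5.16711473e+01, -3.68589377e+01, -2.15726327e-04,
        6.23417756e-03,  9.92276767e-06]), 'tool_pos': array([0.17189894, 0.65207119, 0.23008521]), 'tcp_rot': array([-4.03731297e-01, -3.11520671e+00,  3.10123202e-03]), 'wrist_force': array([ 0.80720533, -0.58120251, -0.16029652]), 'torque': array([ 0.03645574, -0.00324353,  0.04276613]), 'grip_force': 0.0, 'width': 0.9966766574684757}
```

View pics/scene0.png

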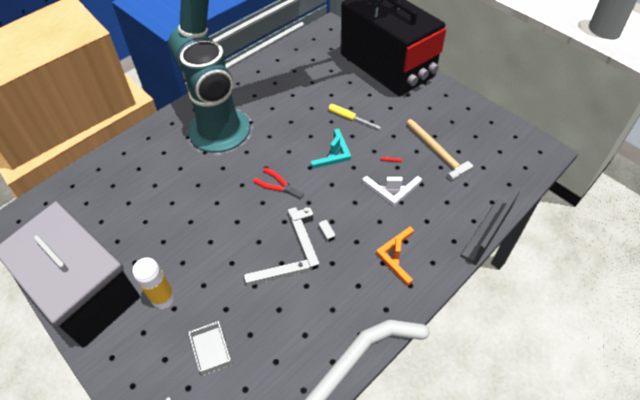

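View pics/side0.png

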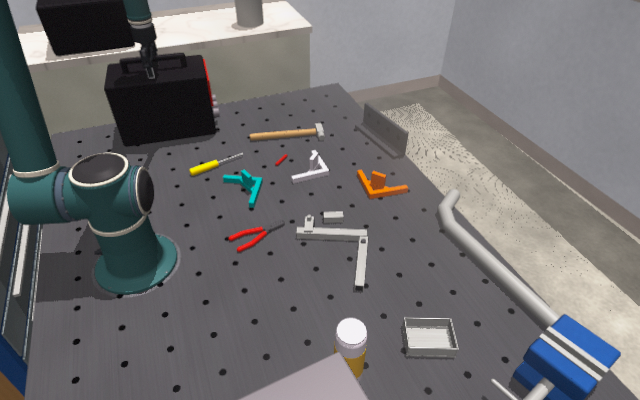

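Candidates for the square: aluminium at scene (393,188), turquoise at (333,152), orange at (398,255). The aluminium one is meant. The rail with its clamp runs from (313,262) to (298,212), and the swinging tube from (313,262) to (248,278). I'll check the choice in one close crop.

```bash
python3 - <<'E'
from h import *
p=cv2.imread("pics/scene0.png")
a=cv2.resize(p[150:300,235:435],(800,600),interpolation=cv2.INTER_CUBIC);cv2.imwrite("pics/crop1.png",a)
E
```

```text
(no output)
```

View pics/crop1.png

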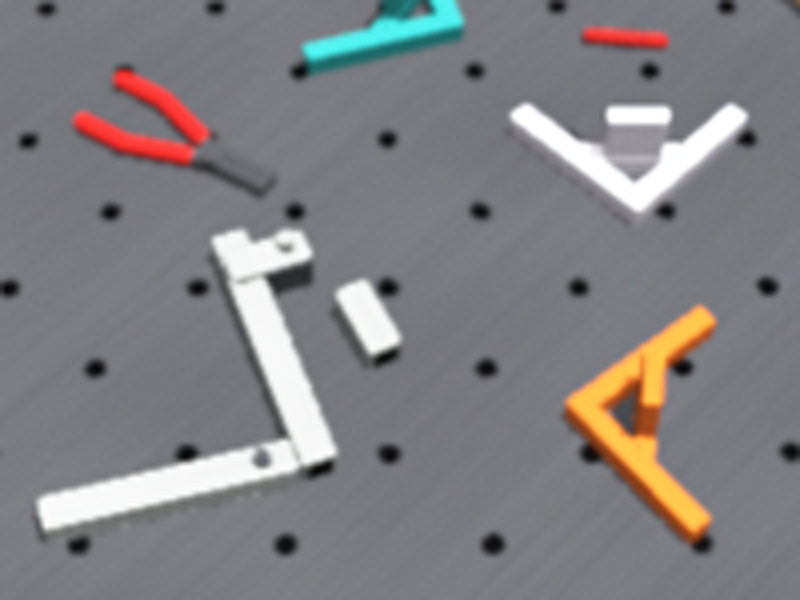

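The crop shows the aluminium square at crop (640,160) with its heel at (638,210), leg ends at (525,110) and (735,112), and a lug on top. The rail runs from (230,280) to (300,450), and the tube's free end is at (45,520).

```bash
python3 - <<'E'
from h import *
f=lambda u,v:(235+u/4-.375,150+v/4-.375)
names=["heel","legL","legR","lugL","lugR"]
P=onplane("scene",[f(640,207),f(515,108),f(745,108)],.02);L=onplane("scene",[f(608,115),f(670,115)],.065)
for n,p in zip(names,np.r_[P,L]):print(n,p.round(4))
C=onplane("scene",[f(298,443),f(233,280),f(40,500),f(48,530)],.025)
print(C.round(4))
a=lambda v:np.degrees(np.arctan2(v[1],v[0]))
print(a(P[1]-P[0]),a(P[2]-P[0]),a(L[1]-L[0]),a(C[1]-C[0]),a(C[2]-C[0]))
s=read_state()
from scipy.spatial.transform import Rotation as R
print(R.from_rotvec(s["tcp_rot"]).as_matrix().round(3))
c=calibration("wrist");T=np.array(c["world_to_cam"]);o=-T[:3,:3].T@T[:3,3]
print(o,T[:3,:3].round(2),c["intrinsics"],c["k1"])
E
```

```text
heel [0.6432 0.1746 0.02  ]
legL [0.511  0.1797 0.02  ]
legR [0.6389 0.3072 0.02  ]
lugL [0.5888 0.1945 0.065 ]
lugR [0.6219 0.2275 0.065 ]
[[ 0.6104 -0.1498  0.025 ]
 [ 0.478  -0.0887  0.025 ]
 [ 0.5189 -0.3047  0.025 ]
 [ 0.5403 -0.3155  0.025 ]]
177.80609517223945 91.85713749610169 44.89385862666607 155.2176841256584 -120.56828234825844
[[-0.967  0.255 -0.001]
 [ 0.255  0.967 -0.002]
 [ 0.    -0.002 -1.   ]]
[0.1005002  0.67108424 0.37223407] [[ 0.26  0.97 -0.  ]
 [-0.93  0.24 -0.29]
 [-0.28  0.08  0.96]] [[317.52339481   0.         320.53959517]
 [  0.         317.52339481 204.94266729]
 [  0.           0.           1.        ]] 0.005045112837943711
```

step_arm:
  commands:
    - {"fingers":-1,"dx":-0.05,"dy":-0.03,"dz":0,"roll":10}
    - {"fingers":-1,"dx":-0.1,"dy":-0.06,"dz":0,"roll":20}
    - {"fingers":-1,"dx":-0.15,"dy":-0.09,"dz":0,"roll":30}
    - {"fingers":-1,"dx":-0.2,"dy":-0.12,"dz":0,"roll":40}
    - {"fingers":-1,"dx":-0.25,"dy":-0.15,"dz":0,"roll":50}
    - {"fingers":-1,"dx":-0.3,"dy":-0.18,"dz":0,"roll":60}
    - {"fingers":-1,"dx":-0.35,"dy":-0.21,"dz":0,"roll":70}
    - {"fingers":-1,"dx":-0.4,"dy":-0.24,"dz":0,"roll":80}

```text
time: 1.1
tool_pos: [0.4985, 0.317, 0.2309]
tcp_rot: [-2.318, -2.12, 0.001]
wrist_force: [1.7, 0.6, 0.1]
width: 1.0
grip_force: 0.0
```

```bash
cat >> h.py <<'E'
from scipy.spatial.transform import Rotation as Rot
def go(x,y,z,yaw):
    "tool-axis shift to world target with tool-y heading yaw (deg)"
    s=read_state();M=Rot.from_rotvec(s["tcp_rot"]).as_matrix()
    d=M.T@(np.array([x,y,z])-s["tool_pos"]);h=np.degrees(np.arctan2(M[1,1],M[0,1]))
    print("t",round(s["time"],2),"pos",s["tool_pos"].round(4),"yhead",h.round(2),"F",s["wrist_force"].round(1),"w",round(s["width"],3))
    print("d",d.round(4),"roll",round((h-yaw+180)%360-180,2))
E
python3 -c "
from h import *
go(.605,.211,.22,-45)"
```

```text
t 1.1 pos [0.4985 0.317  0.2309] yhead -5.1 F [1.7 0.6 0.1] w 1.0
d [-0.0961  0.1155  0.0108] roll 39.9
```

step_arm:
  commands:
    - {"fingers":-1,"dx":-0.024,"dy":0.029,"dz":0,"roll":10}
    - {"fingers":-1,"dx":-0.048,"dy":0.058,"dz":0,"roll":20}
    - {"fingers":-1,"dx":-0.072,"dy":0.087,"dz":0,"roll":30}
    - {"fingers":-1,"dx":-0.096,"dy":0.115,"dz":0,"roll":40}
    - {"fingers":-1,"dx":-0.096,"dy":0.115,"dz":0,"roll":40}

```text
time: 1.72
tool_pos: [0.6055, 0.2113, 0.2305]
tcp_rot: [2.902, 1.203, -0.002]
wrist_force: [0.1, 0.9, 1.0]
width: 1.002
grip_force: 0.0
```

```bash
python3 -c "
from h import *
go(.605,.211,.22,-45)
c=calibration('wrist');p,d=read_camera('wrist');cv2.imwrite('pics/w1.png',p)
import pickle;pickle.dump(c,open('w1.pkl','wb'))"
```

```text
t 1.73 pos [0.6055 0.2113 0.2305] yhead -44.96 F [0.1 0.9 1. ] w 1.002
d [-0.0005 -0.0001  0.0105] roll 0.04
```

View pics/w1.png

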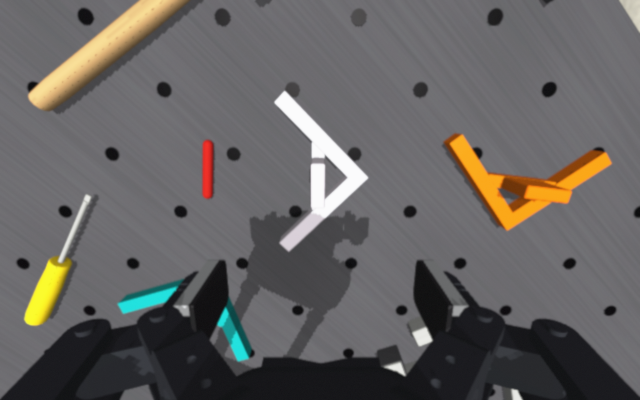

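The wrist view shows the square: heel at (368,178), leg ends near (280,97) and (286,247), and the lug top around (318,185). I'll fit its outer edges.

```bash
cat > sq.py <<'E'
from h import *
def lines(img,name,cal,segs,z,half=6,pol=None):
    "refine edge segments: strongest gradient along normals, fit line on plane z; returns (pt,dir)"
    g=cv2.GaussianBlur(cv2.cvtColor(img,cv2.COLOR_BGR2GRAY),(3,3),0).astype(np.float32);out=[]
    for a,b in segs:
        a,b=np.array(a,float),np.array(b,float);t=(b-a)/np.linalg.norm(b-a);n=np.array([-t[1],t[0]])
        pts=[]
        for s in np.linspace(.08,.92,40):
            o=np.arange(-half,half+.01,.25);q=(a+(b-a)*s)+o[:,None]*n
            v=cv2.remap(g,q[:,0].astype(np.float32),q[:,1].astype(np.float32),cv2.INTER_LINEAR).ravel()
            k=np.abs(np.gradient(v)).argmax();pts.append(q[k])
        P=onplane(name,pts,z,cal)[:,:2].astype(np.float32)
        vx,vy,x,y=cv2.fitLine(P,cv2.DIST_HUBER,0,.001,.001).ravel()
        d=np.array([vx,vy]);r=np.abs((P-[x,y])@[-vy,vx]);
        if d@(P[-1]-P[0])<0:d=-d
        out.append((np.array([x,y]),d));print("heading",np.degrees(np.arctan2(d[1],d[0])).round(2),"res mm",(np.median(r)*1e3).round(2))
    return out
def cross(l,m):
    s=np.linalg.solve(np.c_[l[1],-m[1]],m[0]-l[0]);return l[0]+s[0]*l[1]
E
python3 - <<'E'
from sq import *
import pickle
p=cv2.imread("pics/w1.png");c=pickle.load(open("w1.pkl","rb"))
l=lines(p,"wrist",c,[((368,178),(286,92)),((368,180),(288,250))],.02)
h=cross(*l);print("heel",h.round(4))
m=((p.min(2)>200)).astype(np.uint8);m[:, :312]=0;m[:,325:]=0;m[:164]=0;m[212:]=0
n,lab,st,cen=cv2.connectedComponentsWithStats(m)
print(st,cen); print(onplane("wrist",cen,.065,c).round(4))
E
```

```text
heading 89.84 res mm 0.11
heading 179.47 res mm 0.13
heel [0.6434 0.1724]
[[     0      0    640    400 255388]
 [   312    164     13     48    612]] [[319.50382947 199.52894811]
 [317.90196078 187.41993464]]
[[0.5948 0.2022 0.065 ]
 [0.6025 0.2122 0.065 ]]
```

step_arm:
  commands:
    - {"fingers":-0.5,"dx":-0.0005,"dy":-0.0022,"dz":0.05,"roll":0.3}
    - {"fingers":-0.3,"dx":-0.0005,"dy":-0.0022,"dz":0.1,"roll":0.3}
    - {"fingers":-0.3,"dx":-0.0005,"dy":-0.0022,"dz":0.15,"roll":0.3}
    - {"fingers":-0.3,"dx":-0.0005,"dy":-0.0022,"dz":0.18,"roll":0.3}
    - {"fingers":-0.3,"dx":-0.0005,"dy":-0.0022,"dz":0.196,"roll":0.3}
    - {"fingers":-0.3,"dx":-0.0005,"dy":-0.0022,"dz":0.196,"roll":0.3}

```text
time: 2.52
tool_pos: [0.6011, 0.215, 0.0343]
tcp_rot: [-2.902, -1.202, 0.004]
wrist_force: [0.3, -1.0, -0.8]
width: 0.652
grip_force: 0.0
```

step_arm:
  commands:
    - {"fingers":0.2}
    - {"fingers":0.5}
    - {"fingers":1}
    - {"fingers":1}
    - {"fingers":1}
    - {"fingers":1}
    - {"fingers":1}
    - {"fingers":1}
  squeeze: 50

```text
invalid input
```

```bash
python3 -c "
from h import *
go(.6036,.2125,.034,-45.3)"
```

```text
t 2.52 pos [0.6011 0.215  0.0343] yhead -44.99 F [ 0.3 -1.  -0.8] w 0.652
d [0.     0.0035 0.0003] roll 0.31
```

step_arm:
  commands:
    - {"fingers":-0.3,"dx":0,"dy":0,"dz":0,"roll":0}
    - {"fingers":-0.3,"dx":0,"dy":0,"dz":0,"roll":0}

```text
time: 2.78
tool_pos: [0.6039, 0.2152, 0.0374]
tcp_rot: [2.903, 1.201, 0.005]
wrist_force: [-0.8, 0.2, -0.7]
width: 0.648
grip_force: 0.0
```

```bash
python3 -c "
from h import *
go(.6036,.2125,.034,-45.3)"
```

```text
t 2.77 pos [0.6039 0.2152 0.0374] yhead -45.06 F [-0.8  0.2 -0.7] w 0.648
d [-0.0021  0.0017  0.0034] roll 0.24
```

step_arm:
  commands:
    - {"fingers":-0.3,"dx":0,"dy":0,"dz":0,"roll":0}

```text
time: 2.9
tool_pos: [0.6033, 0.2149, 0.0367]
tcp_rot: [2.903, 1.2, 0.004]
wrist_force: [-0.4, -0.1, 1.0]
width: 0.649
grip_force: 0.0
```

step_arm:
  commands:
    - {"fingers":-0.3,"dx":0,"dy":0,"dz":0,"roll":0}
    - {"fingers":-0.3,"dx":0,"dy":0,"dz":0,"roll":0}

```text
time: 3.15
tool_pos: [0.6025, 0.2145, 0.0355]
tcp_rot: [2.903, 1.2, 0.0]
wrist_force: [0.6, -0.2, 0.1]
width: 0.647
grip_force: 0.0
```

step_arm:
  commands:
    - {"fingers":-0.3,"dx":0,"dy":0,"dz":0.003,"roll":0.3}
    - {"fingers":-0.3,"dx":0,"dy":0,"dz":0.003,"roll":0.3}

```text
time: 3.4
tool_pos: [0.602, 0.2145, 0.0317]
tcp_rot: [-2.906, -1.193, 0.001]
wrist_force: [0.3, -0.2, -0.7]
width: 0.649
grip_force: 0.0
```

step_arm:
  commands:
    - {"fingers":-0.3,"dx":0,"dy":0.0025,"dz":-0.002,"roll":0}
    - {"fingers":-0.3,"dx":0,"dy":0.0025,"dz":-0.002,"roll":0}
    - {"fingers":-0.3,"dx":0,"dy":0.0025,"dz":-0.002,"roll":0}
    - {"fingers":-0.3,"dx":0,"dy":0.0025,"dz":-0.002,"roll":0}

```text
time: 3.9
tool_pos: [0.6041, 0.2128, 0.0343]
tcp_rot: [-2.906, -1.193, -0.0]
wrist_force: [1.2, -0.1, 0.7]
width: 0.649
grip_force: 0.0
```

step_arm:
  commands:
    - {"fingers":0.2,"dx":0}
    - {"fingers":0.5,"dx":0}
    - {"fingers":1,"dx":0}
    - {"fingers":1,"dx":0}
    - {"fingers":1,"dx":0}
    - {"fingers":1,"dx":0}
    - {"fingers":1,"dx":0}
    - {"fingers":1,"dx":0}
  squeeze: 60

```text
invalid input
```

step_arm:
  commands:
    - {"fingers":0.2,"dx":0,"dy":0,"dz":0,"roll":0}
    - {"fingers":0.5,"dx":0,"dy":0,"dz":0,"roll":0}
    - {"fingers":1,"dx":0,"dy":0,"dz":0,"roll":0}
    - {"fingers":1,"dx":0,"dy":0,"dz":0,"roll":0}
    - {"fingers":1,"dx":0,"dy":0,"dz":0,"roll":0}
    - {"fingers":1,"dx":0,"dy":0,"dz":0,"roll":0}
    - {"fingers":1,"dx":0,"dy":0,"dz":0,"roll":0}
    - {"fingers":1,"dx":0,"dy":0,"dz":0,"roll":0}
  squeeze: 60

```text
time: 4.9
tool_pos: [0.6043, 0.2129, 0.0344]
tcp_rot: [2.906, 1.193, 0.0]
wrist_force: [-1.0, 0.9, 1.4]
width: 0.153
grip_force: 60.6
```

```bash
python3 -c "
from h import *
go(.6036,.2125,.034,-45.3);print(read_state()['grip_force'])"
```

```text
t 4.9 pos [0.6043 0.2129 0.0344] yhead -45.37 F [-1.   0.9  1.4] w 0.153
d [-0.0007 -0.0002  0.0004] roll -0.07
60.618367195129395
```

step_arm:
  commands:
    - {"fingers":1,"dx":0,"dy":0,"dz":-0.02,"roll":0}
    - {"fingers":1,"dx":0,"dy":0,"dz":-0.06,"roll":0}
    - {"fingers":1,"dx":0,"dy":0,"dz":-0.1,"roll":0}
    - {"fingers":1,"dx":-0.02,"dy":0.013,"dz":-0.12,"roll":-4}
    - {"fingers":1,"dx":-0.055,"dy":0.035,"dz":-0.12,"roll":-10}
    - {"fingers":1,"dx":-0.095,"dy":0.06,"dz":-0.12,"roll":-18}
    - {"fingers":1,"dx":-0.135,"dy":0.085,"dz":-0.12,"roll":-26}
    - {"fingers":1,"dx":-0.175,"dy":0.11,"dz":-0.12,"roll":-34}

```text
time: 5.9
tool_pos: [0.5556, 0.0102, 0.1544]
tcp_rot: [-2.425, -1.996, 0.001]
wrist_force: [1.2, -0.8, -4.5]
width: 0.156
grip_force: 59.7
```

```bash
python3 -c "
from h import *
go(.51,-.186,.154,20)"
```

```text
t 5.9 pos [0.5556 0.0102 0.1544] yhead -11.09 F [ 1.2 -0.8 -4.5] w 0.156
d [-0.2013 -0.0071  0.0005] roll -31.09
```

step_arm:
  commands:
    - {"fingers":1,"dx":-0.04,"dy":-0.001,"dz":0,"roll":-6}
    - {"fingers":1,"dx":-0.08,"dy":-0.003,"dz":0,"roll":-12}
    - {"fingers":1,"dx":-0.12,"dy":-0.004,"dz":0,"roll":-18}
    - {"fingers":1,"dx":-0.16,"dy":-0.006,"dz":0,"roll":-24}
    - {"fingers":1,"dx":-0.185,"dy":-0.007,"dz":0,"roll":-29}
    - {"fingers":1,"dx":-0.2,"dy":-0.007,"dz":0,"roll":-31}
    - {"fingers":1,"dx":-0.2,"dy":-0.007,"dz":0,"roll":-31}
    - {"fingers":1,"dx":-0.2,"dy":-0.007,"dz":0,"roll":-31}

```text
time: 6.9
tool_pos: [0.5103, -0.1825, 0.1543]
tcp_rot: [-1.811, -2.566, -0.001]
wrist_force: [-0.4, 0.2, -4.5]
width: 0.152
grip_force: 59.7
```

```bash
python3 -c "
from h import *
import pickle
go(.51,-.186,.154,20)
c=calibration('wrist');p,d=read_camera('wrist');cv2.imwrite('pics/w2.png',p)
pickle.dump(c,open('w2.pkl','wb'))"
```

```text
t 6.9 pos [ 0.5103 -0.1825  0.1543] yhead 19.58 F [-0.4  0.2 -4.5] w 0.152
d [-0.0032 -0.0015  0.0003] roll -0.42
```

View pics/w2.png

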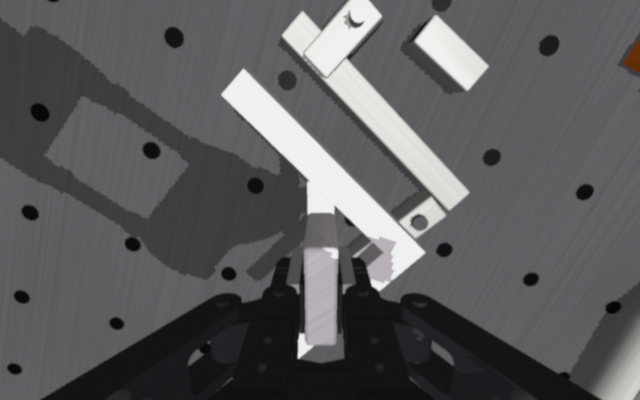

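The view shows the rail from (292,25) to (458,200) with the clamp at (343,35), and the held square's outer leg edge from (245,70) to (425,252). I'll fit both.

```bash
python3 - <<'E'
from sq import *
import pickle
p=cv2.imread("pics/w2.png");c=pickle.load(open("w2.pkl","rb"))
print("rail outer, inner, end; square leg, heel end")
ro,ri,re=lines(p,"wrist",c,[((469,190),(382,100)),((446,210),(335,94)),((469,192),(449,210))],.025,half=5)
sx,=lines(p,"wrist",c,[((425,252),(245,70))],.14,half=5)
sy,=lines(p,"wrist",c,[((425,253),(385,287))],.14,half=5)
print("outer-inner dist",(ri[0]-ro[0])@np.array([-ro[1][1],ro[1][0]]))
e=cross(ri,re);print("end",e.round(4),"inner corner",(e+.025*ri[1]).round(4))
print("heel",cross(sx,sy).round(4))
# scene view
p=cv2.imread("pics/scene0.png")
f=lambda u,v:(235+u/4-.375,150+v/4-.375)
si,so,re2=lines(p,"scene",None,[(f(240,282),f(300,440)),(f(270,275),f(335,450)),(f(305,465),f(335,455))],.025,half=2.5)
e2=cross(so,re2);print("scene outer end",e2.round(4))
e2=cross(si,re2);print("scene inner end",e2.round(4),(e2+.025*-(-si[1])*-1).round(4))
E
```

```text
rail outer, inner, end; square leg, heel end
heading 155.35 res mm 0.11
heading 155.35 res mm 0.16
heading -114.74 res mm 0.08
heading 154.63 res mm 0.09
heading -115.63 res mm 0.12
outer-inner dist 0.024025869
end [ 0.6227 -0.157 ] inner corner [ 0.6    -0.1465]
heel [ 0.5635 -0.1636]
heading -25.65 res mm 0.21
heading -24.87 res mm 0.34
heading 70.48 res mm 0.62
scene outer end [ 0.6359 -0.1366]
scene inner end [ 0.6265 -0.163 ] [ 0.604  -0.1522]
```

step_arm:
  commands:
    - {"fingers":1,"dx":0.0119,"dy":0.0138,"dz":0,"roll":-0.75}
    - {"fingers":1,"dx":0.0119,"dy":0.0138,"dz":0.03,"roll":-0.75}
    - {"fingers":1,"dx":0.0119,"dy":0.0138,"dz":0.06,"roll":-0.75}
    - {"fingers":1,"dx":0.0119,"dy":0.0138,"dz":0.08,"roll":-0.75}
    - {"fingers":1,"dx":0.0119,"dy":0.0138,"dz":0.09,"roll":-0.75}
    - {"fingers":1,"dx":0.0119,"dy":0.0138,"dz":0.09,"roll":-0.75}
    - {"fingers":1,"dx":0.0119,"dy":0.0138,"dz":0.09,"roll":-0.75}
    - {"fingers":1,"dx":0.0119,"dy":0.0138,"dz":0.09,"roll":-0.75}

```text
time: 7.95
tool_pos: [0.5206, -0.1675, 0.0655]
tcp_rot: [1.792, 2.578, 0.001]
wrist_force: [0.4, -0.2, -4.3]
width: 0.156
grip_force: 59.6
```

```bash
cat >> h.py <<'E'
def fc(yaw=155.35,n=1):
    "TCP and wrist force in corner axes"
    s=read_state();a=np.radians(yaw);R=np.array([[np.cos(a),np.sin(a)],[-np.sin(a),np.cos(a)]])
    print("F corner",(R@s["wrist_force"][:2]).round(1),s["wrist_force"][2].round(1),"lug-corner mm",(R@(s["tool_pos"][:2]-[.6,-.1465])*1e3).round(1))
E
python3 -c "
from h import *
go(.5193,-.1667,.0355,20.35);fc()
import pickle
c=calibration('wrist');p,d=read_camera('wrist');cv2.imwrite('pics/w3.png',p)
pickle.dump(c,open('w3.pkl','wb'))"
```

```text
t 7.95 pos [ 0.5206 -0.1675  0.0655] yhead 20.38 F [ 0.4 -0.2 -4.3] w 0.156
d [ 0.0013 -0.001   0.03  ] roll 0.03
F corner [-0.4 -0. ] -4.3 lug-corner mm [63.4 52.2]
```

View pics/w3.png

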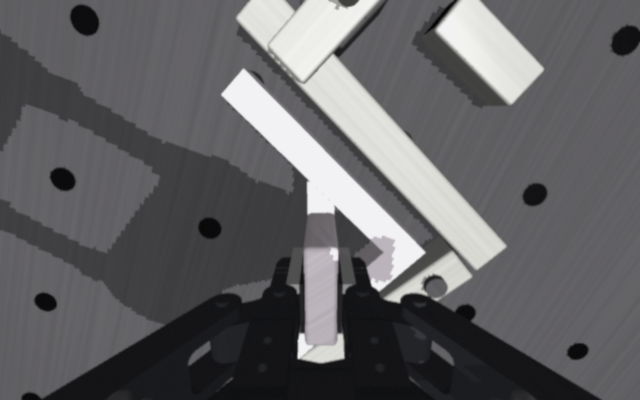

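The square hovers inside the corner, heel at (425,252), clear of the rail's inner edge from (474,268) to (302,82). I'll re-measure the rail.

```bash
python3 - <<'E'
from sq import *
import pickle
p=cv2.imread("pics/w3.png");c=pickle.load(open("w3.pkl","rb"))
ro,ri,re=lines(p,"wrist",c,[((505,245),(350,72)),((473,268),(310,90)),((504,246),(476,269))],.025,half=5)
sx,sy=lines(p,"wrist",c,[((425,252),(245,70)),((425,253),(385,287))],.051,half=5)
e=cross(ri,re);ic=e+.025*ri[1];h=cross(sx,sy);a=np.radians(155.4);R=np.array([[np.cos(a),np.sin(a)],[-np.sin(a),np.cos(a)]])
print("inner",ic.round(4),"heel",h.round(4),"rel mm",(R@(h-ic)*1e3).round(1),"w",(ri[0]-ro[0])@np.array([-ro[1][1],ro[1][0]]))
E
```

```text
heading 155.35 res mm 0.05
heading 155.3 res mm 0.08
heading -114.97 res mm 0.12
heading 155.41 res mm 0.07
heading -114.5 res mm 0.11
inner [ 0.5997 -0.1464] heel [ 0.5738 -0.148 ] rel mm [22.9 12.2] w 0.024048
```

step_arm:
  commands:
    - {"fingers":1,"dx":0,"dy":0,"dz":0.006,"roll":0}
    - {"fingers":1,"dx":0,"dy":0,"dz":0.012,"roll":0}
    - {"fingers":1,"dx":0,"dy":0,"dz":0.018,"roll":0}
    - {"fingers":1,"dx":0,"dy":0,"dz":0.023,"roll":0}
    - {"fingers":1,"dx":0,"dy":0,"dz":0.026,"roll":0}
    - {"fingers":1,"dx":0,"dy":0,"dz":0.028,"roll":0}
    - {"fingers":1,"dx":0,"dy":0,"dz":0.029,"roll":0}
    - {"fingers":1,"dx":0,"dy":0,"dz":0.029,"roll":0}

```text
time: 9.0
tool_pos: [0.5197, -0.1672, 0.0354]
tcp_rot: [1.793, 2.579, 0.0]
wrist_force: [0.1, 0.3, -4.4]
width: 0.154
grip_force: 59.9
```

```bash
python3 -c "
from h import *
go(.5193,-.1667,.0355,20.35);fc()"
```

```text
t 9.0 pos [ 0.5197 -0.1672  0.0354] yhead 20.39 F [ 0.1  0.3 -4.4] w 0.154
d [ 0.0006 -0.0002 -0.0001] roll 0.04
F corner [ 0.  -0.3] -4.4 lug-corner mm [64.4 52.4]
```

step_arm:
  commands:
    - {"fingers":1,"dx":0.0002,"dy":0.003,"dz":0,"roll":0}
    - {"fingers":1,"dx":0.0004,"dy":0.006,"dz":0,"roll":0}
    - {"fingers":1,"dx":0.0006,"dy":0.009,"dz":0,"roll":0}
    - {"fingers":1,"dx":0.0007,"dy":0.012,"dz":0,"roll":0}
    - {"fingers":1,"dx":0.0007,"dy":0.012,"dz":0,"roll":0}
    - {"fingers":1,"dx":0.0007,"dy":0.012,"dz":0,"roll":0}

```text
time: 9.75
tool_pos: [0.5305, -0.1624, 0.0352]
tcp_rot: [-1.793, -2.579, 0.0]
wrist_force: [0.6, 0.4, -4.2]
width: 0.154
grip_force: 59.7
```

```bash
python3 -c "
from h import *
go(.5193,-.1667,.0355,20.35);fc()"
```

```text
t 9.75 pos [ 0.5305 -0.1624  0.0352] yhead 20.38 F [ 0.6  0.4 -4.2] w 0.154
d [-0.0002 -0.012  -0.0003] roll 0.03
F corner [-0.4 -0.6] -4.2 lug-corner mm [56.5 43.4]
```

step_arm:
  commands:
    - {"fingers":1,"dx":0.0006,"dy":0.0006,"dz":0,"roll":0}
    - {"fingers":1,"dx":0.0012,"dy":0.0012,"dz":0,"roll":0}
    - {"fingers":1,"dx":0.0018,"dy":0.0018,"dz":0,"roll":0}
    - {"fingers":1,"dx":0.0018,"dy":0.0018,"dz":0,"roll":0}

```text
time: 10.25
tool_pos: [0.5317, -0.16, 0.0353]
tcp_rot: [1.793, 2.579, 0.0]
wrist_force: [0.1, 0.6, -4.3]
width: 0.156
grip_force: 59.7
```

```bash
python3 -c "
from h import *
fc()"
```

```text
F corner [ 0.2 -0.6] -4.3 lug-corner mm [56.5 40.8]
```

step_arm:
  commands:
    - {"fingers":1,"dx":0.0007,"dy":0.0007,"dz":0,"roll":0}
    - {"fingers":1,"dx":0.0007,"dy":0.0007,"dz":0,"roll":0}

```text
time: 10.5
tool_pos: [0.532, -0.1593, 0.0353]
tcp_rot: [1.793, 2.579, -0.0]
wrist_force: [-0.1, 0.2, -4.2]
width: 0.154
grip_force: 59.7
```

```bash
python3 -c "
from h import *
fc()"
```

```text
F corner [ 0.2 -0.1] -4.2 lug-corner mm [56.4 40. ]
```

step_arm:
  commands:
    - {"fingers":1,"dx":-0.0012,"dy":0.0012,"dz":0,"roll":0}
    - {"fingers":1,"dx":-0.0024,"dy":0.0024,"dz":0,"roll":0}
    - {"fingers":1,"dx":-0.0036,"dy":0.0036,"dz":0,"roll":0}
    - {"fingers":1,"dx":-0.0048,"dy":0.0048,"dz":0,"roll":0}
    - {"fingers":1,"dx":-0.006,"dy":0.006,"dz":0,"roll":0}
    - {"fingers":1,"dx":-0.0072,"dy":0.0072,"dz":0,"roll":0}
    - {"fingers":1,"dx":-0.008,"dy":0.008,"dz":0,"roll":0}
    - {"fingers":1,"dx":-0.008,"dy":0.008,"dz":0,"roll":0}

```text
time: 11.5
tool_pos: [0.5414, -0.1638, 0.0348]
tcp_rot: [-1.793, -2.578, 0.001]
wrist_force: [-4.9, -0.5, -3.1]
width: 0.152
grip_force: 59.9
```

```bash
python3 -c "
from h import *
fc();go(.52,-.16,.035,20.35);print(read_state()['torque'])"
```

```text
F corner [4.3 2.5] -3.1 lug-corner mm [46.  40.2]
t 11.5 pos [ 0.5414 -0.1638  0.0348] yhead 20.37 F [-4.9 -0.5 -3.1] w 0.152
d [ 0.011  -0.0188 -0.0002] roll 0.02
[-0.14364824  0.97552386 -0.23636484]
```

step_arm:
  commands:
    - {"fingers":1,"dx":-0.0007,"dy":0.0007,"dz":0,"roll":0}
    - {"fingers":1,"dx":-0.0014,"dy":0.0014,"dz":0,"roll":0}
    - {"fingers":1,"dx":-0.0021,"dy":0.0021,"dz":0,"roll":0}
    - {"fingers":1,"dx":-0.0028,"dy":0.0028,"dz":0,"roll":0}
    - {"fingers":1,"dx":-0.0028,"dy":0.0028,"dz":0,"roll":0}

```text
time: 12.12
tool_pos: [0.5451, -0.1655, 0.0347]
tcp_rot: [-1.793, -2.578, 0.001]
wrist_force: [-4.8, -1.1, -5.6]
width: 0.157
grip_force: 59.7
```

```bash
python3 -c "
from h import *
fc();go(.52,-.16,.035,20.35);print(read_state()['torque'])"
```

```text
F corner [3.9 3. ] -5.6 lug-corner mm [42.  40.2]
t 12.12 pos [ 0.5451 -0.1655  0.0347] yhead 20.37 F [-4.8 -1.1 -5.6] w 0.157
d [ 0.0139 -0.0216 -0.0002] roll 0.02
[-0.16155531  0.93400259 -0.16282133]
```

Next, 0.7 mm steps in −x to find where it seats.

step_arm:
  commands:
    - {"fingers":1,"dx":-0.0003,"dy":0.0003,"dz":0,"roll":0}
    - {"fingers":1,"dx":-0.0007,"dy":0.0007,"dz":0,"roll":0}
    - {"fingers":1,"dx":-0.0007,"dy":0.0007,"dz":0,"roll":0}

```text
time: 12.5
tool_pos: [0.5461, -0.1659, 0.0348]
tcp_rot: [-1.793, -2.578, 0.001]
wrist_force: [-5.4, -0.4, -5.0]
width: 0.153
grip_force: 59.7
```

```bash
python3 -c "
from h import *
fc();print(read_state()['torque'])"
```

```text
F corner [4.7 2.6] -5.0 lug-corner mm [40.9 40.1]
[-0.20414463  0.98429679 -0.21149531]
```

step_arm:
  commands:
    - {"fingers":1,"dx":-0.0003,"dy":0.0003,"dz":0,"roll":0}
    - {"fingers":1,"dx":-0.0006,"dy":0.0006,"dz":0,"roll":0}
    - {"fingers":1,"dx":-0.0006,"dy":0.0006,"dz":0,"roll":0}

```text
time: 12.88
tool_pos: [0.5469, -0.1663, 0.0349]
tcp_rot: [-1.793, -2.578, 0.001]
wrist_force: [-5.0, -0.9, -5.9]
width: 0.149
grip_force: 59.7
```

```bash
python3 -c "
from h import *
fc();go(.52,-.16,.035,20.35);print(read_state()['torque'])"
```

```text
F corner [4.1 2.9] -5.9 lug-corner mm [40.  40.1]
t 12.88 pos [ 0.5469 -0.1663  0.0349] yhead 20.38 F [-5.  -0.9 -5.9] w 0.149
d [ 0.0153 -0.023  -0.0001] roll 0.03
[-0.16143922  1.01102437 -0.19210461]
```

step_arm:
  commands:
    - {"fingers":1,"dx":-0.0003,"dy":0.0003,"dz":0,"roll":0}
    - {"fingers":1,"dx":-0.0006,"dy":0.0006,"dz":0,"roll":0}
    - {"fingers":1,"dx":-0.0006,"dy":0.0006,"dz":0,"roll":0}

```text
time: 13.25
tool_pos: [0.5477, -0.1667, 0.0349]
tcp_rot: [-1.793, -2.578, 0.001]
wrist_force: [-5.2, -1.5, -5.1]
width: 0.159
grip_force: 59.7
```

```bash
python3 -c "
from h import *
fc();print(read_state()['torque'])"
```

```text
F corner [4.1 3.5] -5.1 lug-corner mm [39.1 40.1]
[-0.19059587  0.93342508 -0.18285677]
```

step_arm:
  commands:
    - {"fingers":1,"dx":-0.0003,"dy":0.0003,"dz":0,"roll":0}
    - {"fingers":1,"dx":-0.0006,"dy":0.0006,"dz":0,"roll":0}
    - {"fingers":1,"dx":-0.0006,"dy":0.0006,"dz":0,"roll":0}

```text
time: 13.62
tool_pos: [0.5481, -0.1668, 0.0349]
tcp_rot: [-1.792, -2.578, 0.001]
wrist_force: [-6.5, -0.6, -2.9]
width: 0.15
grip_force: 59.8
```

```bash
python3 -c "
from h import *
fc();go(.52,-.16,.035,20.35);print(read_state()['torque'])"
```

```text
F corner [5.7 3.3] -2.9 lug-corner mm [38.7 40.1]
t 13.62 pos [ 0.5481 -0.1668  0.0349] yhead 20.38 F [-6.5 -0.6 -2.9] w 0.15
d [ 0.0162 -0.0239 -0.0001] roll 0.03
[-0.16710106  1.16495623 -0.18997488]
```

step_arm:
  commands:
    - {"fingers":1,"dx":-0.0003,"dy":0.0003,"dz":0,"roll":0}
    - {"fingers":1,"dx":-0.0006,"dy":0.0006,"dz":0,"roll":0}
    - {"fingers":1,"dx":-0.0006,"dy":0.0006,"dz":0,"roll":0}

```text
time: 14.0
tool_pos: [0.5481, -0.1668, 0.0347]
tcp_rot: [-1.791, -2.576, 0.002]
wrist_force: [-7.9, 1.3, -1.6]
width: 0.148
grip_force: 60.1
```

```bash
python3 -c "
from h import *
fc();go(.52,-.16,.035,20.35);print(read_state()['torque'])"
```

```text
F corner [7.7 2.1] -1.6 lug-corner mm [38.7 40.1]
t 14.0 pos [ 0.5481 -0.1668  0.0347] yhead 20.38 F [-7.9  1.3 -1.6] w 0.148
d [ 0.0162 -0.024  -0.0001] roll 0.03
[ 0.01631599  1.37966382 -0.16672555]
```

step_arm:
  commands:
    - {"fingers":1,"dx":0.0005,"dy":0.0005,"dz":0,"roll":0}
    - {"fingers":1,"dx":0.001,"dy":0.001,"dz":0,"roll":0}
    - {"fingers":1,"dx":0.0014,"dy":0.0014,"dz":0,"roll":0}
    - {"fingers":1,"dx":0.0014,"dy":0.0014,"dz":0,"roll":0}

```text
time: 14.5
tool_pos: [0.5482, -0.1666, 0.0348]
tcp_rot: [-1.79, -2.578, 0.006]
wrist_force: [-10.7, -4.9, -1.5]
width: 0.154
grip_force: 60.2
```

```bash
python3 -c "
from h import *
fc();go(.52,-.16,.035,20.35);print(read_state()['torque'])"
```

```text
F corner [7.7 9. ] -1.5 lug-corner mm [38.7 39.8]
t 14.5 pos [ 0.5482 -0.1666  0.0348] yhead 20.44 F [-10.7  -4.9  -1.5] w 0.154
d [ 0.016  -0.0242 -0.0001] roll 0.09
[-0.87328107  1.83739051 -0.11694562]
```

step_arm:
  commands:
    - {"fingers":1,"dx":-0.0001,"dy":0.0006,"dz":0,"roll":0}
    - {"fingers":1,"dx":-0.0001,"dy":0.0011,"dz":0,"roll":0}
    - {"fingers":1,"dx":-0.0001,"dy":0.0011,"dz":0,"roll":0}
    - {"fingers":1,"dx":-0.0001,"dy":0.0011,"dz":0,"roll":0}

```text
time: 15.0
tool_pos: [0.5483, -0.1666, 0.0348]
tcp_rot: [-1.789, -2.576, 0.008]
wrist_force: [-14.5, -6.6, 1.2]
width: 0.158
grip_force: 60.6
```

```bash
python3 -c "
from h import *
import pickle
fc();go(.52,-.16,.035,20.35);print(read_state()['torque'])
c=calibration('wrist');p,d=read_camera('wrist');cv2.imwrite('pics/w4.png',p);pickle.dump(c,open('w4.pkl','wb'))
p,d=read_camera('scene');cv2.imwrite('pics/s4.png',p)
a=cv2.resize(p[190:300,235:345],(600,600),interpolation=cv2.INTER_CUBIC);b=np.full((600,800,3),0,np.uint8);b[:, :600]=a
b[:313,600:]=0
w=cv2.imread('pics/w4.png');w=cv2.resize(w,(800,500));cv2.imwrite('pics/w4v.png',w);cv2.imwrite('pics/s4v.png',a)
"
```

```text
F corner [10.5 12. ] 1.2 lug-corner mm [38.7 39.8]
t 15.0 pos [ 0.5483 -0.1666  0.0348] yhead 20.45 F [-14.5  -6.6   1.2] w 0.158
d [ 0.016  -0.0242 -0.    ] roll 0.1
[-1.04253576  2.24141828 -0.12161939]
```

View pics/s4v.png

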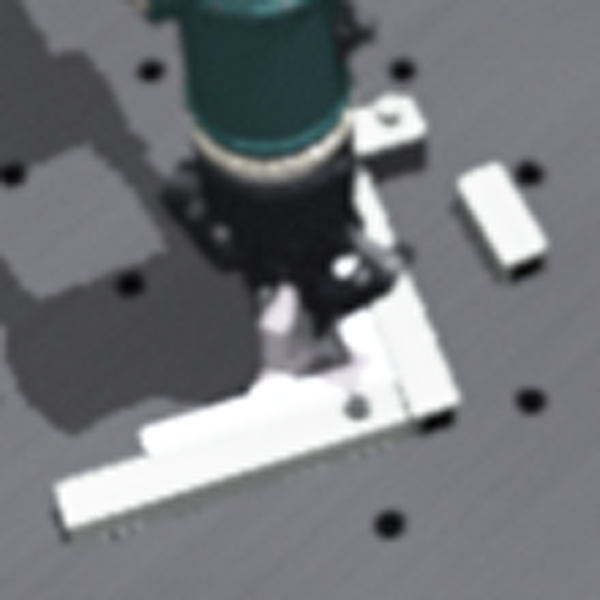

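View pics/w4v.png

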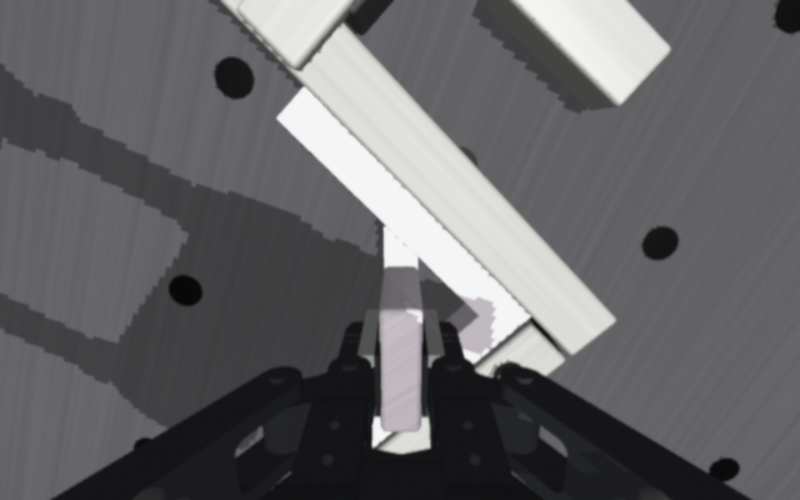

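The square lies flush: no gap along the rail at (400,190), and the tube runs parallel to the leg. Now I'll hold for 1 s.

step_arm:
  commands:
    - {"fingers":1,"dx":0,"dy":0,"dz":0,"roll":0}
    - {"fingers":1,"dx":0,"dy":0,"dz":0,"roll":0}
    - {"fingers":1,"dx":0,"dy":0,"dz":0,"roll":0}
    - {"fingers":1,"dx":0,"dy":0,"dz":0,"roll":0}
    - {"fingers":1,"dx":0,"dy":0,"dz":0,"roll":0}
    - {"fingers":1,"dx":0,"dy":0,"dz":0,"roll":0}
    - {"fingers":1,"dx":0,"dy":0,"dz":0,"roll":0}
    - {"fingers":1,"dx":0,"dy":0,"dz":0,"roll":0}

```text
time: 16.1
tool_pos: [0.5483, -0.1666, 0.0348]
tcp_rot: [-1.789, -2.576, 0.008]
wrist_force: [-13.3, -6.5, 1.9]
width: 0.153
grip_force: 60.6
```

```bash
python3 - <<'E'
from sq import *
import pickle
fc();print(read_state()['torque'])
p=cv2.imread("pics/s4.png");k=110/600
f=lambda u,v:(235+u*k-.4,190+v*k-.4)
print("scene: swing outer top, swing/leg end part, rail outer")
lines(p,"scene",None,[(f(410,418),f(70,530)),(f(415,290),f(460,395))],.025,half=2.5)
w=cv2.imread("pics/w4.png");c=pickle.load(open("w4.pkl","rb"));s=.8
g=lambda u,v:(u*s,v*s)
ro,ri,re=lines(w,"wrist",c,[(g(615,322),g(355,30)),(g(560,345),g(300,75)),(g(615,322),g(570,355))],.025,half=4)
sy,=lines(w,"wrist",c,[(g(530,320),g(480,365))],.02,half=4)
h=cross(ri,sy);e=cross(ri,re);print("heel to rail end mm (25 wanted)",np.linalg.norm(h-e)*1e3)
E
```

```text
F corner [ 9.4 11.5] 1.9 lug-corner mm [38.6 39.8]
[-1.07924118  2.15900467 -0.10769408]
scene: swing outer top, swing/leg end part, rail outer
heading -114.68 res mm 0.5
heading -25.12 res mm 0.44
heading 155.37 res mm 0.05
heading 155.35 res mm 0.07
heading -114.77 res mm 0.09
heading -114.39 res mm 0.08
heel to rail end mm (25 wanted) 23.687098
```

The tube is at -114.68°, square to the rail within 0.1°, and forces held at about 9 and 11 N. I'll relax the push and then open.

step_arm:
  commands:
    - {"fingers":1,"dx":0,"dy":-0.001,"dz":0,"roll":0}
    - {"fingers":1,"dx":0,"dy":-0.002,"dz":0,"roll":0}
    - {"fingers":1,"dx":0,"dy":-0.003,"dz":0,"roll":0}
    - {"fingers":1,"dx":0,"dy":-0.003,"dz":0,"roll":0}
  squeeze: 20

```text
time: 16.6
tool_pos: [0.5481, -0.1666, 0.0349]
tcp_rot: [-1.792, -2.579, 0.002]
wrist_force: [-5.1, -2.2, -4.7]
width: 0.15
grip_force: 59.7
```

```bash
python3 -c "
from h import *
fc();go(.52,-.16,.035,20.35)"
```

```text
F corner [3.7 4.1] -4.7 lug-corner mm [38.7 39.9]
t 16.6 pos [ 0.5481 -0.1666  0.0349] yhead 20.4 F [-5.1 -2.2 -4.7] w 0.15
d [ 0.016  -0.0241 -0.0001] roll 0.05
```

step_arm:
  commands:
    - {"fingers":1,"dx":0,"dy":-0.0008,"dz":0.0008,"roll":0}
    - {"fingers":1,"dx":0,"dy":-0.0008,"dz":0.0008,"roll":0}
    - {"fingers":0.6,"dx":0,"dy":-0.0008,"dz":0.0008,"roll":0}
    - {"fingers":0.4,"dx":0,"dy":-0.0008,"dz":0.0008,"roll":0}
    - {"fingers":0.2,"dx":0,"dy":-0.0008,"dz":0.0008,"roll":0}
    - {"fingers":0,"dx":0,"dy":-0.0008,"dz":0.0008,"roll":0}
    - {"fingers":0,"dx":0,"dy":-0.0008,"dz":0.0008,"roll":0}
    - {"fingers":0,"dx":0,"dy":-0.0008,"dz":0.0008,"roll":0}

```text
time: 17.6
tool_pos: [0.5484, -0.1666, 0.0345]
tcp_rot: [1.793, 2.579, 0.0]
wrist_force: [-0.8, 0.1, -0.3]
width: 0.502
grip_force: 0.0
```

step_arm:
  commands:
    - {"fingers":0,"dx":0,"dy":0,"dz":-0.015,"roll":0}
    - {"fingers":0,"dx":0,"dy":0,"dz":-0.03,"roll":0}
    - {"fingers":0,"dx":0,"dy":0,"dz":-0.06,"roll":0}
    - {"fingers":0,"dx":0,"dy":0,"dz":-0.1,"roll":0}
    - {"fingers":0,"dx":0,"dy":0,"dz":-0.13,"roll":0}
    - {"fingers":0,"dx":0,"dy":0,"dz":-0.14,"roll":0}
    - {"fingers":0,"dx":0,"dy":0,"dz":-0.14,"roll":0}
    - {"fingers":0,"dx":0,"dy":0,"dz":-0.14,"roll":0}

```text
time: 18.6
tool_pos: [0.5472, -0.1663, 0.1729]
tcp_rot: [-1.792, -2.577, 0.001]
wrist_force: [-0.9, 0.5, -0.2]
width: 0.501
grip_force: 0.0
```

```bash
python3 -c "
from h import *
import pickle
fc();go(.52,-.16,.035,20.35)
c=calibration('wrist');p,d=read_camera('wrist');cv2.imwrite('pics/w5.png',p);pickle.dump(c,open('w5.pkl','wb'))
cv2.imwrite('pics/w5v.png',cv2.resize(p[80:320,160:480],(800,600),interpolation=cv2.INTER_CUBIC))
"
```

```text
F corner [ 1.1 -0.1] -0.2 lug-corner mm [39.7 40. ]
t 18.6 pos [ 0.5472 -0.1663  0.1729] yhead 20.38 F [-0.9  0.5 -0.2] w 0.501
d [ 0.0151 -0.023   0.138 ] roll 0.03
```

View pics/w5v.png

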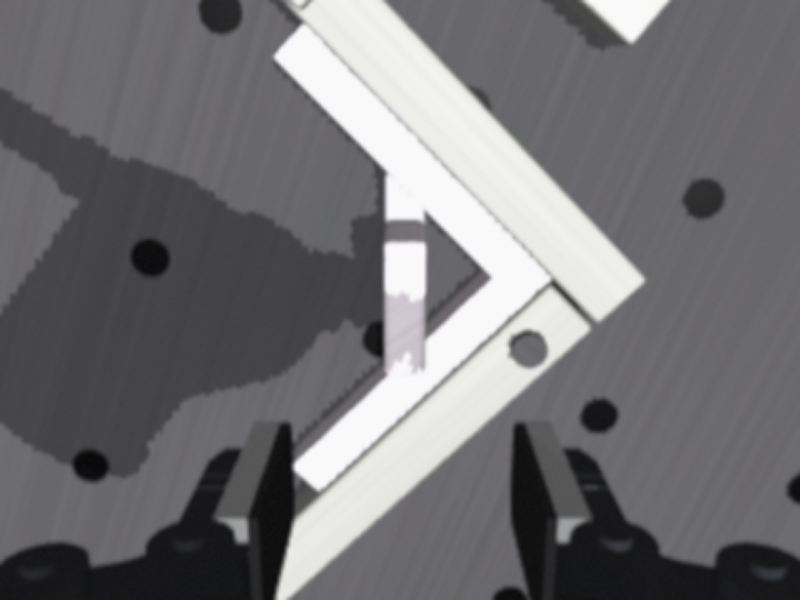

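The square lies released and flush on both tubes, heel at crop (550,280) and no gaps. Handing in.

```bash
python3 -c "
from workcell import *
print(finish_job())"
```

```text
the job is handed in; nothing more can be done
None
```

The job is handed in after about 19 s of robot time: the square was pressed against both tubes for about a second (9–12 N per axis at the wrist) and left released and flush in the corner. The swinging tube measured square to the rail within about 0.1°; I have no verdict back from the judging.

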